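# Turn a leaf of the colour-chart book

### The arm

A 7-joint arm with a two-finger parallel gripper is mounted at the origin on the work surface. World frame = base frame: x ahead of the robot, y to its left, z up, the work surface at z = 0. Lengths are in m, angles in degrees, forces in N, time in s.
With the tool pointing down it reaches from about 0.425 to 0.875 m from the base axis. Payload 4.7 kg.
Tool frame: the origin (TCP) lies at the very end of the fingers, on their centre line; the grasp point (between the pads) lies 19 mm behind it (env.grasp_offset is the distance from the TCP to the grasp point, in m); z points along the fingers, y is the line along which they close (so a half turn about z gives the same grasp; the last joint's range is limited). The gripper opens to 87 mm and grips with 3 to 60 N. Pads are 19 mm wide; open, the fingers measure 117 mm over their backs; the gripper's body (75 mm by 190 mm) begins 51 mm behind the grasp point.
Start: joints at [70.365, 18.392, -4.016, 83.108, 1.295, 78.541, -3.26], TCP at [0.227, -0.609, 0.223] pointing down, gripper open.
Joint ranges: [-163.93, 163.93], [-17.29, 119.83], [-79.2, 71.16], [3.27, 140.29], [-89.18, 269.18], [5.43, 117.66], [-154.24, 154.24]. Speed limits (degrees/s): [147.25, 147.25, 180, 180, 180, 180, 180].

### API

Orientations are given as [roll, pitch, yaw] about the fixed x, y, z axes, in that order (R = Rz(yaw) Ry(pitch) Rx(roll)).
In Python, from cell import env gives the robot as it stands. The module is installed in compiled form; this text tells all that it offers.
- The arm moves only by the tool drive_tool, never from a script. Its argument "moves" is one flat list of numbers, 5 for each row, row after row: the shift along the tool's x, y, z in units of 40 mm (1.0 is 40 mm), then the turn about the tool's z in units of 10 degrees (1.0 is 10 degrees), then the finger opening in mm, from 0 to 87. A call has 1 to 5 rows; each row is the pose to reach, as a shift and turn from the pose commanded when the call began, along the tool's axes at that moment; what a row does not reach only later rows make up. A row lasts 1/8 s, in which the tool goes at most 62.5 mm and 10.7 degrees, less where a joint would pass 70% of its speed; a pose out of reach is approached as far as the arm can. A call with a gripper value outside its range is refused whole. The fingers move at their own pace and stop on an object; "squeeze" is the grip in N (left out, the last holds). Time passes only in rows, so rows that repeat a pose let the fingers close. It gives the time, the measured TCP pose, the force, the opening and the grip force at its end, in the units of the state.
- env.get_obs(): the state, without advancing time (a new reading comes with each control period).
- env.read_camera(name): name is "scene" or "top" or "wrist"; returns (picture, depth): 400x640x3 uint8, red, green, blue; 400x640 float32, m along the optical axis (not along the pixel's ray), 0 where there is no reading.
- env.camera_model(name): a dict with "K" (3x3 intrinsics, pixels), "k1" (the pictures are not rectified: a ray, as slopes to the right and down, at radius r is drawn at 1 + k1 r^2 times it, then the intrinsics apply), "rvec" (rotation vector, rad) and "tvec" (3), from world to camera coordinates, as OpenCV has them; the wrist camera has in their place "tool_from_camera" (4x4, takes a point from camera to tool coordinates, whose origin is the TCP and whose axes are the flange's). Camera axes: x right, y down, z forward; pixel columns grow to the right and rows downward; lengths in m; the calibration is good to about 2 mm. A picture is of the moment at which its call begins: read the wrist's pose just before it. camera_model takes no time and is no camera call.
- env.sign_off(): hands the job in; it is judged then, once.
The state is a dict: "time_s": time; "qpos": joint angles; "joint_velocities": joint speeds; "effort": joint torques, N m; "tool_pos": TCP position; "tool_rot": TCP orientation; "force": force on the tool from outside, world axes, zero at the start; "wrist_torque": the same for the moment, N m; "grip_width": finger opening in m; "grasp_force": force on a finger pad.
Only numpy, scipy, OpenCV 4.12 (cv2) and the standard library are available. Lean on these libraries where they do the work, as an engineer would, in place of code of your own. Each camera call takes 0.05 s, during which the arm holds its last target. There are 200 camera calls.

### The job

The ring-bound rock colour book lies open on the bench with one stiff leaf, the one with the orange tab, standing ajar over the right-hand stack as seen from the robot. Turn that leaf with your fingertips only: push it up and over the rings and press it down flat on the left-hand stack, gently and without slapping it down or pinching it. Leave the book where it lies, do not lift it, and leave the finds and tools around it alone.

Things in the scene. Friction and masses are not known exactly. Their poses are not given: they have to be found in the camera images.
- book: Open ring-bound book lying loose on the bench, 1.4 to 2 kg; 220 mm along the spine, 344 mm across the two dark covers (3 mm thick). Origin: on the bench (z = 0) under the middle of the spine. Its x axis runs along the spine, away from the robot give or take the yaw; y to the left-hand stack; z up.
- ring_axis (a point): Middle of the axis of the three steel rings (16 mm outer radius), 26 mm above the book's origin; the axis runs along the book's x and the free leaf turns about it.
- left_stack (a point): Middle of the top of the left-hand stack of leaves, 78 mm to the book's +y, 23 mm above the bench. This stack and its mirror image on the right reach from 8 to 148 mm from the spine, 190 mm along it. Their thin index tabs (28 mm long, not orange, no higher than the stack) stick out to 166 mm, more than 30 mm from the middle of the edge.
- leaf (a joint): Angle of the free leaf about the ring axis (rad): 0 flat on the right-hand stack (book's -y side), 1.57 upright, 3.14 flat on the left-hand stack, which stops it. Starts between 0.25 and 0.9. Rigid board, 70 to 140 g. It binds on its rings: it stays at any angle where it is left, never falls by itself, and turning it takes up to 2 N at the outer edge.
- leaf_tab (a point): Middle of the outer edge of the free leaf's orange tab, 166 mm from the ring axis, in the leaf's mid-plane, which holds the ring axis. The tab is 50 mm along the spine, 18 mm deep, 4 mm thick, at the middle of the leaf's outer edge. The leaf is 190 mm along the spine, 4 mm thick, and reaches 148 mm from the ring axis.
- matrix_block: Sandstone block with bone in it, 115 x 95 mm, 75 mm high, behind the book; origin under its middle. Leave alone.
- bone_piece: Loose piece of bone, 68 x 34 mm, 22 mm high, lying to the right of the book near its far corner; origin under its middle. Leave alone.
- brush: Flat brush with a wooden handle, 170 mm long, 42 mm wide, 20 mm high, lying to the left of the book along its cover; origin under its middle. Leave alone.
- pick: Thin steel pick with a wooden handle, 167 mm long, 11 mm high, lying between the robot and the book; origin under its middle. Leave alone.
- glue_tub: Open clear plastic tub, 100 x 75 mm, 38 mm high, to one side; origin under its middle. Leave alone.
- loupe: Black stand loupe, 46 mm across, 40 mm high, to one side; origin under its middle. Leave alone.
- caliper: Steel caliper, 200 mm long, 12 mm high, lying flat on the left; origin under its middle. Leave alone.

How it is judged:
By the outcome, as a careful person would: the job done as asked, in the order asked, and still so for the second after the job is handed in, with the robot touching nothing.
It also fails if it takes over 48 s, if anything falls off the work surface, if the arm or the gripper's body presses on something with over 40 N, if the wrist force passes 120 N, or if a joint passes its speed limit or range.

## Working session

There is one attempt and no reset: what is moved stays moved. The work goes in short steps, Python scripts to look and compute and a tool call to move; the robot and the scene stay as the last step left them, time stands still between calls to the robot, and variables do not carry over. Pictures are saved under pics/ and viewed, at most 10 in all, crops included, and the job is handed in when it is done.

Besides the shell and the picture viewer there is one more tool, called after "Call:" by a JSON object that holds its "fn" and its "kwargs". drive_tool: Moves the arm, as the interface text tells. Its arguments: {"type":"object","properties":{"moves":{"type":"array","items":{"type":"number"}},"squeeze":{"type":"number"}},"required":["moves"]}

```bash
mkdir -p pics; cat > h.py <<'E'
import numpy as np,cv2
from scipy.spatial.transform import Rotation as R
from cell import env
def pts(name,im_d,us,vs):
    m=env.camera_model(name);K=np.array(m["K"]);k=m["k1"]
    d=im_d[vs,us]
    p=cv2.undistortPoints(np.stack([us,vs],1).astype(np.float64).reshape(-1,1,2),K,np.array([k,0,0,0.])).reshape(-1,2)
    c=np.c_[p*d[:,None],d]
    Rm=cv2.Rodrigues(np.array(m["rvec"],float))[0]
    return (c-np.array(m["tvec"]).ravel())@Rm
E
python3 - <<'E'
from h import *
for n in("top","scene"):
    im,d=env.read_camera(n); cv2.imwrite(f"pics/{n}0.png",im[:,:,::-1]); np.save(n+"d.npy",d)
o=env.get_obs();print(o["time_s"],o["tool_pos"],o["tool_rot"],o["force"])
E
```

```text
0.1 [ 0.22683468 -0.6086255   0.22158953] [-1.79905014e+02  5.67731313e-03  2.04471693e+01] [ 0.19690325 -0.16241052  0.68484909]
```

View pics/top0.png

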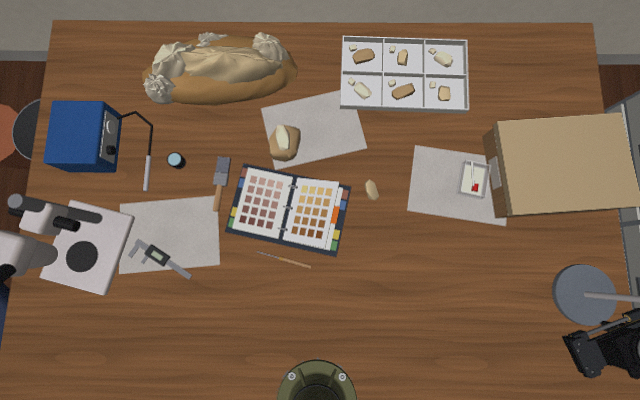

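View pics/scene0.png

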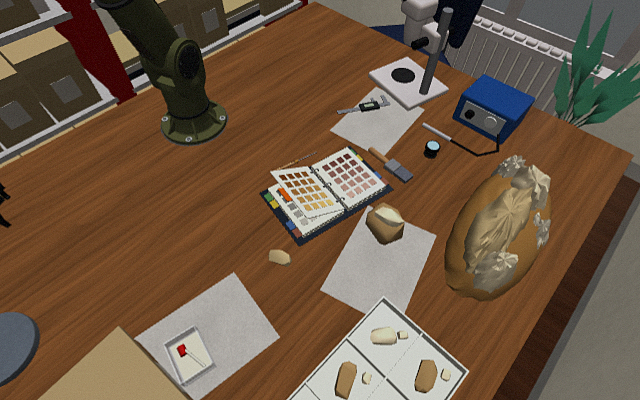

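The top view shows the book around (288,210), with yaw of roughly -13°, and the orange tab near (335,214). The pick is at (285,260) and the brush at (220,183). The scene view shows the leaf ajar, with its tab at about (284,195).

```bash
python3 - <<'E'
from h import *
im=cv2.imread("pics/top0.png");d=np.load("topd.npy")
sub=np.zeros(d.shape,bool);sub[150:270,222:360]=1
v,u=np.where(sub);P=pts("top",d,u,v)
hsv=cv2.cvtColor(im,cv2.COLOR_BGR2HSV)[v,u]
dark=(hsv[:,2]<75)&(hsv[:,1]<150)&(P[:,2]<.03)
m=np.zeros(d.shape,np.uint8);m[v[dark],u[dark]]=255
m=cv2.morphologyEx(m,cv2.MORPH_OPEN,np.ones((2,2)))
n,l,s,c=cv2.connectedComponentsWithStats(m);print(s[s[:,4]>30])
g=m[v,u]>0
Q=P[g];Q=Q[(Q[:,2]<.02)]
r=cv2.minAreaRect(Q[:,:2].astype(np.float32));print("cover rect",r)
o=(hsv[:,0]>5)&(hsv[:,0]<14)&(hsv[:,1]>190)&(hsv[:,2]>190)
print("orange top",o.sum(),np.c_[u,v][o].mean(0),np.median(P[o],0),P[o].min(0),P[o].max(0))
im2=cv2.imread("pics/scene0.png");d2=np.load("scened.npy");h2=cv2.cvtColor(im2,cv2.COLOR_BGR2HSV)
q=(h2[:,:,0]>4)&(h2[:,:,0]<14)&(h2[:,:,1]>190)&(h2[:,:,2]>190)
q[:, :240]=0;q[:,340:]=0;q[:160]=0;q[240:]=0
vv,uu=np.where(q);A=pts("scene",d2,uu,vv);print("scene or",len(uu),np.median(A,0),A.min(0),A.max(0))
# height profile across book
cx=np.array(r[0])
for yaw in (np.deg2rad(-13),):
    ax=np.array([np.cos(yaw),np.sin(yaw)]);ay=np.array([-ax[1],ax[0]])
    L=(P[:,:2]-cx)@np.c_[ax,ay]
    for y in np.arange(-.2,.2,.02):
        k=(abs(L[:,1]-y)<.01)&(abs(L[:,0])<.08)
        if k.any():print(round(y,2),np.percentile(P[k,2],[10,50,90]).round(4))
cv2.imwrite("pics/crop.png",cv2.resize(np.hstack([im[150:270,200:360],cv2.cvtColor(m,cv2.COLOR_GRAY2BGR)[150:270,200:360]]),None,fx=2.5,fy=2.5,interpolation=0))
E
```

```text
[[     0      0    640    400 254930]
 [   245    165     24      7     62]
 [   270    170     22      7     54]
 [   293    175      7     11     37]
 [   340    186     12      5     36]
 [   233    189     10     19     93]
 [   289    190      5     17     43]
 [   283    210      6     19     49]
 [   336    211     11     21    136]
 [   226    227    113     30    524]]
cover rect ((0.5612519979476929, 0.08125601708889008), (0.343313992023468, 0.27083298563957214), 78.00008392333984)
orange top 79 [334.56962025 214.53164557] [ 0.50802463 -0.04863342  0.09767605] [ 0.36713023 -0.05688105  0.09236389] [ 0.53070112 -0.01128277  1.12554736]
scene or 51 [ 0.5100398  -0.04691566  0.09601897] [ 0.48733074 -0.40783045  0.09208846] [ 0.95948866 -0.03591165  0.88049438]
-0.2 [-0.0017  0.0016  0.0041]
-0.18 [-0.0013  0.0016  0.0041]
-0.16 [0.0019 0.0054 0.0172]
-0.14 [0.011  0.0247 0.0988]
-0.12 [0.0858 0.0898 0.0944]
-0.1 [0.0763 0.0807 0.0857]
-0.08 [0.0664 0.0712 0.0759]
-0.06 [0.0569 0.0612 0.0658]
-0.04 [0.047  0.0514 0.0553]
-0.02 [0.0368 0.0414 0.046 ]
-0.0 [0.0023 0.007  0.0376]
0.02 [0.0089 0.0235 0.0266]
0.04 [0.0219 0.025  0.0274]
0.06 [0.0211 0.0244 0.0272]
0.08 [0.0216 0.0244 0.0272]
0.1 [0.022  0.0249 0.0275]
0.12 [0.0212 0.0244 0.0272]
0.14 [0.0213 0.0243 0.0269]
0.16 [0.0033 0.0114 0.0222]
0.18 [-0.0005  0.0021  0.0053]
```

View pics/crop.png

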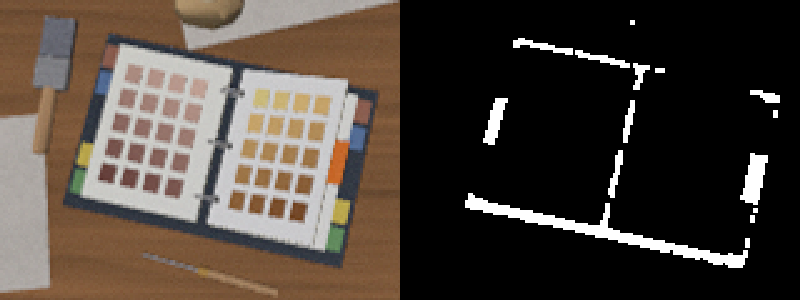

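```bash
python3 - <<'E'
from h import *
d=np.load("topd.npy")
for a,b in((585,295),(570,280),(560,170),(372,188),(600,350)):print(a,b,pts("top",d,np.array([a]),np.array([b])).round(3))
E
```

```text
585 295 [[ 0.298 -0.758  0.023]]
570 280 [[ 0.339 -0.72   0.026]]
560 170 [[ 0.637 -0.668  0.116]]
372 188 [[ 0.602 -0.163  0.019]]
600 350 [[ 0.212 -0.564  0.333]]
```

Call:
{"fn": "drive_tool", "kwargs": {"moves": [1.1,-1.0,0,0.6,0,2.2,-2.0,0,1.3,0,3.3,-3.0,0,2.0,0,4.4,-4.0,0,2.6,0,5.5,-5.0,0,3.24,0], "squeeze": 10}}

```text
time_s: 0.72
tool_pos: [0.3638, -0.3428, 0.2223]
tool_rot: [180.0, 0.0, -12.2]
force: [1.2, -0.5, 0.8]
grip_width: 0.0451
grasp_force: 0.0
```

Call:
{"fn": "drive_tool", "kwargs": {"moves": [0.5,-1.3,0.3,0,0,1.0,-2.6,0.6,0,0,1.4,-3.9,1.0,0,0,1.8,-5.2,1.4,0,0,2.0,-6.5,1.8,0,0]}}

```text
time_s: 1.35
tool_pos: [0.496, -0.1054, 0.1499]
tool_rot: [-180.0, -0.0, -12.0]
force: [0.3, 0.1, 0.5]
grip_width: 0.0015
grasp_force: 0.0
```

```bash
python3 - <<'E'
from h import *
o=env.get_obs();print(o["tool_pos"],o["tool_rot"],o["force"],o["grip_width"])
im,d=env.read_camera("wrist");a=im[:,:,::-1]
im,_=env.read_camera("scene")
cv2.imwrite("pics/w1.png",np.vstack([cv2.resize(a,(400,250)),cv2.resize(im[120:260,200:424,::-1],(400,250))]))
E
```

```text
[ 0.49601732 -0.1053901   0.149857  ] [-1.79998224e+02 -8.78820206e-03 -1.19554734e+01] [0.29740292 0.07899851 0.53307142] 0.0015112119502215717
```

View pics/w1.png

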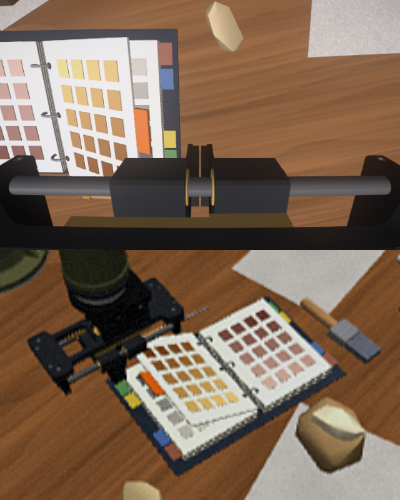

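The wrist view shows the closed fingers just right of the orange tab, which is level with them. The tab is at (142,130) in the upper half, and nothing else is near. I'll descend beside it.

Call:
{"fn": "drive_tool", "kwargs": {"moves": [0,0,1.0,0,0,0,0,1.8,0,0,0,-0.2,1.8,0,0,0,-0.4,1.8,0,0,0,-0.4,1.8,0,0]}}

```text
time_s: 2.08
tool_pos: [0.5002, -0.0906, 0.0802]
tool_rot: [180.0, -0.2, -11.9]
force: [-0.6, -0.5, -0.3]
grip_width: 0.0005
grasp_force: 0.0
```

Call:
{"fn": "drive_tool", "kwargs": {"moves": [0,-0.1,0,0,0,0,-0.2,0,0,0,0,-0.3,0,0,0,0,-0.4,0,0,0]}}

```text
time_s: 2.58
tool_pos: [0.5021, -0.0755, 0.0786]
tool_rot: [180.0, -0.0, -12.0]
force: [0.3, 0.6, 0.0]
grip_width: 0.0005
grasp_force: 0.0
```

Call:
{"fn": "drive_tool", "kwargs": {"moves": [0,-0.05,0,0,0,0,-0.1,0,0,0,0,-0.15,0,0,0,0,-0.2,0,0,0]}}

```text
time_s: 3.08
tool_pos: [0.5037, -0.0679, 0.0785]
tool_rot: [180.0, 0.0, -12.0]
force: [-1.0, -0.1, -0.5]
grip_width: 0.0003
grasp_force: 0.0
```

Call:
{"fn": "drive_tool", "kwargs": {"moves": [0,-0.05,0,0,0,0,-0.1,0,0,0,0,-0.13,0,0,0]}}

```text
time_s: 3.45
tool_pos: [0.5047, -0.0631, 0.0785]
tool_rot: [180.0, -0.0, -11.9]
force: [-0.3, -1.7, 0.2]
grip_width: 0.0005
grasp_force: 1.0
```

Call:
{"fn": "drive_tool", "kwargs": {"moves": [0,-0.08,-0.1,0,0,0,-0.13,-0.2,0,0,0,-0.19,-0.3,0,0,0,-0.25,-0.4,0,0,0,-0.32,-0.5,0,0]}}

```text
time_s: 4.08
tool_pos: [0.5073, -0.0514, 0.0991]
tool_rot: [179.9, -0.0, -12.0]
force: [-2.2, -5.7, 1.0]
grip_width: 0.0005
grasp_force: 2.9
```

```bash
cat >> h.py <<'E'
o0=np.array([.537,.088]);c,s=np.cos(np.deg2rad(-12)),np.sin(np.deg2rad(-12))
def status():
    o=env.get_obs();t=o["tool_pos"];print("t",o["time_s"],"F",np.round(o["force"],1),"tip book",np.round(np.r_[(t[:2]-o0)@np.array([[c,-s],[s,c]]),t[2]],4))
    for n in("top","scene"):
        im,d=env.read_camera(n);h=cv2.cvtColor(im,cv2.COLOR_RGB2HSV)
        v,u=np.where((h[:,:,0]>4)&(h[:,:,0]<15)&(h[:,:,1]>180)&(h[:,:,2]>120)&(d>0))
        P=pts(n,d,u,v);L=np.c_[(P[:,:2]-o0)@np.array([[c,-s],[s,c]]),P[:,2]]
        k=(abs(L[:,0])<.04)&(abs(L[:,1])<.2)&(L[:,2]>.015)&(L[:,2]<.25)
        if k.sum()>3:
            q=np.median(L[k],0);print(n,k.sum(),q.round(4),"theta",round(float(np.arctan2(q[2]-.026,-q[1])),3))
    return im
E
python3 -c "from h import *;status()"
```

```text
t 4.075 F [-2.2 -5.7  1. ] tip book [-1.000e-04 -1.426e-01  9.910e-02]Traceback (most recent call last):
  File "<string>", line 1, in <module>
    from h import *;status()
                    ~~~~~~^^
  File "h.py", line 17, in status
    P=pts(n,d,u,v);L=np.c_[(P[:,:2]-o0)@np.array([[c,-s],[s,c]]),P[:,2]]
  File "h.py", line 7, in pts
    p=cv2.undistortPoints(np.stack([us,vs],1).astype(np.float64).reshape(-1,1,2),K,np.array([k,0,0,0.])).reshape(-1,2)
      ~~~~~~~~~~~~~~~~~~~^^^^^^^^^^^^^^^^^^^^^^^^^^^^^^^^^^^^^^^^^^^^^^^^^^^^^^^^^^^^^^^^^^^^^^^^^^^^^^^
cv2.error: OpenCV(4.12.0) /io/opencv/modules/calib3d/src/undistort.dispatch.cpp:347: error: (-215:Assertion failed) CV_IS_MAT(_src) && CV_IS_MAT(_dst) && (_src->rows == 1 || _src->cols == 1) && (_dst->rows == 1 || _dst->cols == 1) && _src->cols + _src->rows - 1 == _dst->rows + _dst->cols - 1 && (CV_MAT_TYPE(_src->type) == CV_32FC2 || CV_MAT_TYPE(_src->type) == CV_64FC2) && (CV_MAT_TYPE(_dst->type) == CV_32FC2 || CV_MAT_TYPE(_dst->type) == CV_64FC2) in function 'cvUndistortPointsInternal'
```

```bash
sed -i 's/        P=pts(n,d,u,v);L/        if len(u)==0: continue\n        P=pts(n,d,u,v);L/' h.py
python3 -c "
from h import *
im=status();cv2.imwrite('pics/s2.png',cv2.resize(im[120:260,200:424,::-1],None,fx=3,fy=3))"
```

```text
t 4.125 F [-3.1 -5.3  4.3] tip book [-0.     -0.1422  0.0996]
scene 36 [ 0.0105 -0.1241  0.1151] theta 0.622
```

View pics/s2.png

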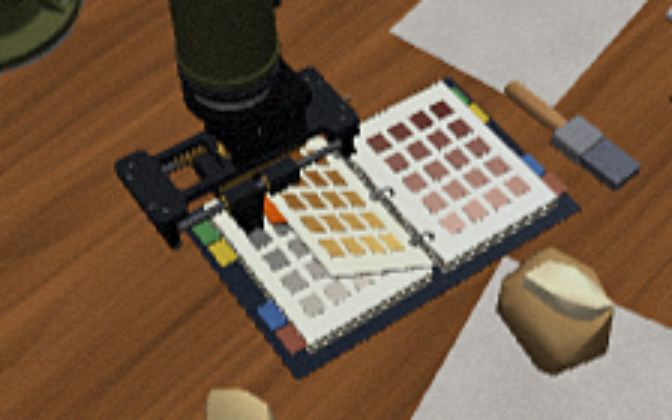

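The leaf is rising with the tab against the finger, at about 0.62 rad, and the book hasn't moved. I'll follow the arc.

Call:
{"fn": "drive_tool", "kwargs": {"moves": [0,-0.12,-0.15,0,0,0,-0.24,-0.3,0,0,0,-0.36,-0.44,0,0,0,-0.49,-0.58,0,0,0,-0.62,-0.7,0,0]}}

```text
time_s: 4.85
tool_pos: [0.5124, -0.0276, 0.1276]
tool_rot: [179.8, -0.0, -12.0]
force: [-2.7, -5.4, 5.6]
grip_width: -0.0001
grasp_force: 3.6
```

```bash
python3 -c "from h import *;status()"
```

```text
t 4.85 F [-2.7 -5.4  5.6] tip book [-0.     -0.1182  0.1276]
scene 22 [ 0.0143 -0.1013  0.1434] theta 0.859
```

Call:
{"fn": "drive_tool", "kwargs": {"moves": [0,-0.19,-0.15,0,0,0,-0.38,-0.29,0,0,0,-0.58,-0.42,0,0,0,-0.79,-0.54,0,0,0,-1.0,-0.64,0,0]}}

```text
time_s: 5.58
tool_pos: [0.521, 0.0113, 0.1546]
tool_rot: [179.8, -0.1, -12.0]
force: [-5.8, -6.1, 13.3]
grip_width: 0.0008
grasp_force: 8.5
```

```bash
python3 -c "from h import *;status()"
```

```text
t 5.575 F [-5.8 -6.1 13.3] tip book [ 0.0003 -0.0784  0.1546]
scene 8 [ 0.0156 -0.0671  0.1751] theta 1.148
```

Call:
{"fn": "drive_tool", "kwargs": {"moves": [0,-0.1,-0.2,0,0,0,-0.35,-0.31,0,0,0,-0.6,-0.4,0,0,0,-0.87,-0.46,0,0,0,-1.15,-0.5,0,0]}}

```text
time_s: 6.3
tool_pos: [0.5305, 0.0592, 0.1721]
tool_rot: [-180.0, 0.0, -11.9]
force: [0.1, -1.0, -0.9]
grip_width: 0.0007
grasp_force: 0.5
```

```bash
python3 -c "from h import *;status()"
```

```text
t 6.3 F [ 0.1 -1.  -0.9] tip book [-0.0004 -0.0295  0.1721]
scene 8 [ 0.0179 -0.0178  0.1908] theta 1.463
```

Call:
{"fn": "drive_tool", "kwargs": {"moves": [0,-0.28,0,0,0,0,-0.56,0,0,0,0,-0.84,0,0,0,0,-1.12,0.05,0,0,0,-1.4,0.1,0,0]}}

```text
time_s: 7.02
tool_pos: [0.5421, 0.1138, 0.168]
tool_rot: [-180.0, 0.0, -11.9]
force: [0.1, -0.6, 0.8]
grip_width: 0.0003
grasp_force: 0.4
```

Call:
{"fn": "drive_tool", "kwargs": {"moves": [0,-0.2,0.07,0,0,0,-0.4,0.14,0,0,0,-0.6,0.22,0,0,0,-0.8,0.3,0,0,0,-1.0,0.4,0,0]}}

```text
time_s: 7.65
tool_pos: [0.5503, 0.1523, 0.1517]
tool_rot: [180.0, 0.0, -12.0]
force: [-0.4, -0.3, 0.0]
grip_width: 0.0008
grasp_force: 0.3
```

```bash
python3 -c "
from h import *
im=status();cv2.imwrite('pics/s3.png',cv2.resize(im[100:260,200:424,::-1],None,fx=3,fy=3))"
```

```text
t 7.65 F [-0.4 -0.3  0. ] tip book [-0.0004  0.0657  0.1517]
scene 8 [0.0083 0.0843 0.1676] theta 2.108
```

View pics/s3.png

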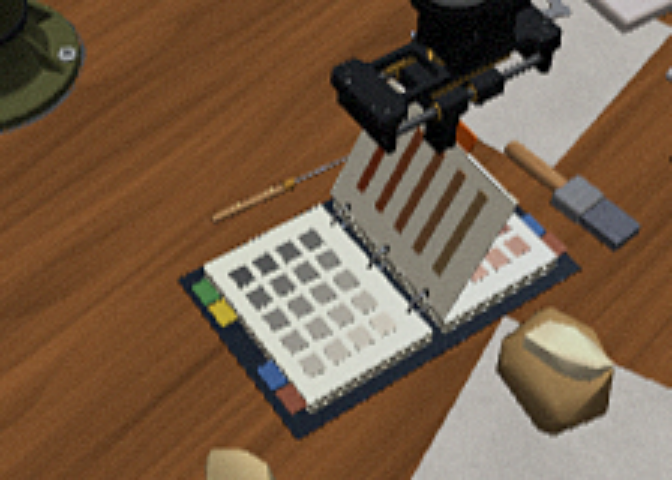

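The leaf is past upright and leaning left at 2.1 rad, with the fingertips on its back face and the book in place. I'll carry on down the arc.

Call:
{"fn": "drive_tool", "kwargs": {"moves": [0,-0.19,0.11,0,0,0,-0.37,0.23,0,0,0,-0.54,0.36,0,0,0,-0.7,0.5,0,0,0,-0.86,0.64,0,0]}}

```text
time_s: 8.38
tool_pos: [0.5574, 0.1861, 0.126]
tool_rot: [180.0, 0.0, -12.0]
force: [-0.8, -1.1, -0.1]
grip_width: 0.0005
grasp_force: 0.3
```

Call:
{"fn": "drive_tool", "kwargs": {"moves": [0,-0.14,0.17,0,0,0,-0.28,0.34,0,0,0,-0.41,0.52,0,0,0,-0.53,0.71,0,0,0,-0.65,0.9,0,0]}}

```text
time_s: 9.0
tool_pos: [0.5628, 0.2111, 0.0898]
tool_rot: [180.0, 0.0, -12.0]
force: [-0.2, -0.7, -0.2]
grip_width: 0.0006
grasp_force: 0.2
```

```bash
python3 -c "from h import *;status()"
```

```text
t 9.0 F [-0.2 -0.7 -0.2] tip book [-0.0004  0.1258  0.0898]
scene 83 [0.0024 0.1393 0.0909] theta 2.706
```

Call:
{"fn": "drive_tool", "kwargs": {"moves": [0,-0.07,0.16,0,0,0,-0.14,0.33,0,0,0,-0.2,0.5,0,0,0,-0.25,0.67,0,0,0,-0.3,0.85,0,0]}}

```text
time_s: 9.72
tool_pos: [0.5653, 0.2228, 0.056]
tool_rot: [180.0, 0.0, -12.0]
force: [-0.8, 0.7, 0.2]
grip_width: 0.0003
grasp_force: 0.2
```

Call:
{"fn": "drive_tool", "kwargs": {"moves": [0,0,0.11,0,0,0,0,0.22,0,0,0,0,0.33,0,0,0,0,0.44,0,0,0,0,0.55,0,0]}}

```text
time_s: 10.35
tool_pos: [0.5653, 0.2228, 0.0343]
tool_rot: [180.0, -0.0, -12.0]
force: [-0.2, 0.1, -0.0]
grip_width: 0.0006
grasp_force: 0.2
```

```bash
python3 -c "from h import *;status()"
```

```text
t 10.35 F [-0.2  0.1 -0. ] tip book [-0.0003  0.1378  0.0343]
scene 81 [-0.0001  0.0912  0.0317] theta 3.079
```

Call:
{"fn": "drive_tool", "kwargs": {"moves": [0,0,0.04,0,0,0,0,0.08,0,0,0,0,0.12,0,0,0,0,0.16,0,0,0,0,0.18,0,0]}}

```text
time_s: 11.08
tool_pos: [0.5654, 0.2228, 0.0283]
tool_rot: [180.0, -0.0, -12.0]
force: [-3.8, -2.0, 8.5]
grip_width: 0.0006
grasp_force: 5.0
```

Call:
{"fn": "drive_tool", "kwargs": {"moves": [0,0,0.02,0,0,0,0,0.04,0,0,0,0,0.06,0,0,0,0,0.06,0,0]}}

```text
time_s: 11.58
tool_pos: [0.5654, 0.2229, 0.0281]
tool_rot: [179.9, -0.1, -12.0]
force: [-7.4, -3.5, 20.4]
grip_width: 0.0006
grasp_force: 9.9
```

The leaf is pressed against the stop at z = 0.028 with about 20 N. Next I'll lift straight off.

Call:
{"fn": "drive_tool", "kwargs": {"moves": [0,0,-0.1,0,0,0,0,-0.3,0,0,0,0,-1.0,0,0,0,0,-2.0,0,0,0,0,-3.2,0,0]}}

```text
time_s: 12.2
tool_pos: [0.5647, 0.2224, 0.1533]
tool_rot: [180.0, 0.1, -12.0]
force: [0.2, 0.3, -0.5]
grip_width: 0.0005
grasp_force: 0.0
```

Call:
{"fn": "drive_tool", "kwargs": {"moves": [0,1.2,-0.5,0,0,0,2.5,-1,0,0,0,3.8,-1,0,0,0,5.1,-1,0,0,0,6.4,-1,0,0]}}

```text
time_s: 12.82
tool_pos: [0.5117, -0.0293, 0.1931]
tool_rot: [180.0, -0.0, -12.0]
force: [0.8, -0.1, 0.2]
grip_width: 0.0005
grasp_force: 0.0
```

Call:
{"fn": "drive_tool", "kwargs": {"moves": [0,1.2,0,0,0,0,2.5,0,0,0,0,2.5,0,0,0,0,2.5,0,0,0]}}

```text
time_s: 13.32
tool_pos: [0.4916, -0.1248, 0.1929]
tool_rot: [-180.0, -0.0, -12.0]
force: [-0.5, 1.3, 0.0]
grip_width: 0.0005
grasp_force: 0.0
```

```bash
python3 - <<'E'
from h import *
im=status();cv2.imwrite('pics/s4.png',cv2.resize(im[100:260,200:424,::-1],None,fx=3,fy=3))
im,d=env.read_camera("top");v,u=np.mgrid[150:270,222:360].reshape(2,-1);P=pts("top",d,u,v)
L=(P[:,:2]-o0)@np.array([[c,-s],[s,c]])
for y in np.arange(-.14,.15,.02):
    k=(abs(L[:,1]-y)<.01)&(abs(L[:,0])<.08);print(round(y,2),np.median(P[k,2]).round(4))
E
```

```text
t 13.325 F [-0.5  1.3  0. ] tip book [-1.000e-04 -2.176e-01  1.929e-01]
top 78 [0.0021 0.1603 0.0293] theta 3.121
scene 129 [-0.0111  0.1253  0.0279] theta 3.127
-0.14 0.3058
-0.12 0.0259
-0.1 0.0247
-0.08 0.0245
-0.06 0.0248
-0.04 0.0247
-0.02 0.0242
0.0 0.0066
0.02 0.0292
0.04 0.0294
0.06 0.03
0.08 0.0298
0.1 0.0301
0.12 0.0297
0.14 0.0296
```

View pics/s4.png

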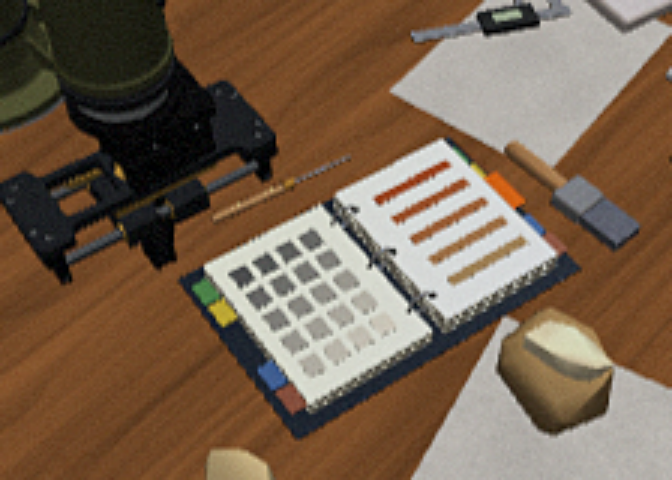

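The leaf lies flat on the left-hand stack, with a level height profile of about 0.0297. The orange tab is at (505,190) in the crop, the book hasn't moved, and the robot is clear of everything.

```bash
python3 -c "from cell import env;print(env.sign_off())"
```

```text
the job is handed in; nothing more can be done
None
```

The leaf is turned over and lies flat on the left-hand stack; the book and everything around it show no visible movement, and I signed the job off about 13 s into the 48 s limit. The final press peaked at about 20 N.

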